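# Register a fingerboard blank in the drilling jig and clamp it

## Task

Push the black fingerboard blank lying in the jig until its long edge sits flush along the whole aluminium fence and its end is home against the brass end stop. Then turn the red star wheel counter-clockwise, spoke after spoke, until its cam holds the blank tight in that place, firm but without the cam crushing the wood, and let go. Leave the other things on the bench where they are.

Things in the scene. Friction and masses are not known exactly. Their poses are not given: they have to be found in the camera images.
- jig: Drilling jig: plywood board 220 (x) x 380 (y) x 18 mm fixed on the bench, with an aluminium fence bar on it (310 mm long in y, 25 wide, 24 high above the board). Origin: centre of the board's underside; x points square to the fence, towards it; y along it towards the end stop. The fence face to meet is the plane x = +40 mm; the board's top is z = 18 mm. Place and yaw vary.
- end_stop: Brass end stop fixed on the board next to the fence, 34 (x) x 20 (y) x 26 mm high, axes as the jig's. Origin: centre of its underside, on the board's top, at jig x = 23 mm. The face that the blank's end must meet is at its y = -10 mm. Where along the fence it is fixed varies.
- blank: Loose black ebony fingerboard blank, 42 (x) x 240 (y) x 18 mm, about 0.2 kg, with a thin pale line along its top. It lies flat on the board between the clamp and the fence, a few mm off the fence, up to 4 degrees askew and 15 to 40 mm short of the end stop. Origin: centre of its underside; when registered its axes are parallel to the jig's.
- blank_corner_stop (a point): Corner of the blank (half-way up) between its fence edge and its end nearest the end stop: blank x = +21, y = +120, z = +9 mm.
- blank_corner_free (a point): Corner of the blank (half-way up) between its fence edge and its other end: blank x = +21, y = -120, z = +9 mm.
- clamp: Cam clamp fixed on the board, beside the blank away from the fence; carries star wheel and steel cam. Origin: on the wheel's axis at the board's top, at jig x -25 to -30 mm, y within 12 mm of 0; axes as the jig's. The cam disc, radius 18 mm, 4 to 17 mm above the board, has its centre 14 mm off the axis; it starts turned away from the blank.
- wheel_hub (a point): Centre of the red star wheel, on its vertical axis, 37 mm above the board's top. Four round spokes at this height, 12 mm thick, with 16 mm ball ends, reach 61 mm from the axis; their underside is 29 to 31 mm above the board, so they pass above blank and fence.
- star_wheel (a joint): Angle of the star wheel (rad), counter-clockwise from above positive, 0 to 4.5, starts at 0 to 0.6. Spoke k lies at k x pi/2 + this value from the clamp's x axis. Turning freely takes 0.13 N m. How the cam is set on the wheel differs each time: it meets a registered blank anywhere from 2.2 to 3.6, so feel for it; 9 to 15 N at a spoke's end (50 mm out) makes it tight. It stays where it is left.
- drill_bush: Brass drill bush, ring 26 mm wide and 20 mm high, on the board behind the fence. Leave alone. Origin: its underside.
- ebony_offcut: Small ebony offcut 30 x 45 x 14 mm on the board's front edge. Leave alone. Origin: its underside.
- file_jar: Glass jar with files, 72 mm wide, about 190 mm high, on the left. Leave alone. Origin: its underside.
- finger_plane: Small green plane, 110 mm long, 50 mm high, on the right. Leave alone. Origin: its underside.
- chisel: Chisel lying on the right, 240 mm long. Leave alone. Origin: its underside.
- dust_brush: Brush lying on the left. Leave alone. Origin: its underside.
- glue_tin: Copper tin, 70 mm wide, 50 mm high, at the far left. Leave alone. Origin: its underside.

How it is judged (in metres and radians):
On the way:
1. the blank is flush on the fence and home against the end stop while the cam does not press on it (x of each of blank_corner_stop, blank_corner_free in the frame of jig above 0.038 m and y of blank_corner_stop in the frame of end_stop above -0.012 m and angle between blank's own z axis and vertical below 0.05 rad and contact force between clamp and blank below 0.5 N), for 0.3 s.
At the end, for the whole second after the job is handed in: Both ends of the blank's fence edge within 2 mm of the fence, its end within 2 mm of the end stop, flat on the board, the cam pressing on it with more than 6 N, everything at rest and released (x of each of blank_corner_stop, blank_corner_free in the frame of jig above 0.038 m and y of blank_corner_stop in the frame of end_stop above -0.012 m and angle between blank's own z axis and vertical below 0.05 rad and contact force between clamp and blank above 6 N and linear speed of blank below 0.01 m/s and velocity of joint star_wheel between -0.05 and 0.05 rad/s); the robot touches nothing.
It fails at once if the cam presses on the blank with more than 60 N (crushed wood) (contact force between clamp and blank above 60 N).
It fails at once if another thing on the bench is moved by more than 20 mm (distance of any of drill_bush, ebony_offcut, file_jar, finger_plane, chisel, dust_brush, glue_tin from where it was at the start of the episode above 0.02 m).
It also fails if it takes over 72 s, if anything falls off the work surface, if the arm or the gripper's body presses on something with over 40 N, if the wrist force passes 120 N, or if a joint passes its speed limit or range.

## Robot

A 6-joint arm with a two-finger parallel gripper is mounted at the origin on the work surface. World frame = base frame: x ahead of the robot, y to its left, z up, the work surface at z = 0. Lengths are in mm, angles in rad, forces in N, time in s.
With the tool pointing down it reaches from about 400 to 925 mm from the base axis. Payload 12.5 kg.
Tool frame: the origin (TCP) lies on the mounting face of the last link; the fingertips stand 190 mm ahead of it and the grasp point (between the pads) lies 171 mm ahead of it; z points along the fingers, y is the line along which they close (so a half turn about z gives the same grasp; the last joint's range is limited). The gripper opens to 95 mm and grips with 3 to 60 N. Pads are 20 mm wide; open, the fingers measure 119 mm over their backs; the gripper's body (75 mm by 180 mm) begins 59 mm behind the grasp point.
Start: joints at [1.102, 0.491, 1.559, -0, 1.092, -0.106], TCP at [221.785, 584.326, 404.761] pointing down, gripper open.
Joint ranges: [-3.1, 3.1], [-0.84, 2.19], [0.05, 2.79], [-1.13, 4.28], [0.06, 2.93], [-2.69, 2.69]. Speed limits (rad/s): [2.22, 2.22, 2.79, 3.14, 3.14, 3.14].

## Interface

Orientations are given as [roll, pitch, yaw] about the fixed x, y, z axes, in that order (R = Rz(yaw) Ry(pitch) Rx(roll)).
In Python, from cell import env gives the robot as it stands.
- The arm moves only by the tool carry_out, never from a script. Its argument "series" is a list of rows, each a list of 5 numbers: the shift along the tool's x, y, z in m, then the turn about the tool's z in degrees, then the opening, from 0 (shut) to 1 (fully open). A call has 1 to 20 rows; each row is the pose to reach, as a shift and turn from the pose commanded when the call began, along the tool's axes at that moment; what a row does not reach only later rows make up. A row lasts 1/8 s, in which the tool goes at most 62.5 mm and 10.7 degrees, less where a joint would pass 70% of its speed; a pose out of reach is approached as far as the arm can. A call with a gripper value outside its range is refused whole. The fingers move at their own pace and stop on an object; the grip force is fixed at half the most. Time passes only in rows, so rows that repeat a pose let the fingers close. It gives the time, the measured TCP pose, the force, the opening and the grip force at its end, in the units of the state.
- env.state(): the state, without advancing time (a new reading comes with each control period).
- env.read_camera(name): name is "side" or "top" or "wrist"; returns (picture, depth): 384x512x3 uint8, red, green, blue; 384x512 float32, mm along the optical axis (not along the pixel's ray), 0 where there is no reading.
- env.get_calibration(name): a dict with "intrinsics" (3x3 intrinsics, pixels), "cam_to_world" (4x4, takes a point from camera to world coordinates); the wrist camera has in their place "T_tool_cam" (4x4, takes a point from camera to tool coordinates, whose origin is the TCP and whose axes are the flange's). Camera axes: x right, y up, looking along -z (the intrinsics and any distortion apply to the point x, -y, -z); pixel columns grow to the right and rows downward; lengths in mm; the calibration is good to about 2 mm. The wrist camera is an equidistant fisheye: a pixel r from the principal point sees the ray r / f radians off the axis. A picture is of the moment at which its call begins: read the wrist's pose just before it. get_calibration takes no time and is no camera call.
- env.job_done(): hands the job in; it is judged then, once.
The state is a dict: "t": time; "joints": joint angles; "qvel": joint speeds; "tau": joint torques, N m; "eef_pos": TCP position; "tcp_rot": TCP orientation; "ft_force": force on the tool from outside, world axes, zero at the start; "moment": the same for the moment, N m; "opening": opening from 0.0 (shut) to 1.0 (fully open); "grip_force": force on a finger pad.
Only numpy, scipy, OpenCV 4.12 (cv2) and the standard library are available. Lean on these libraries where they do the work, as an engineer would, in place of code of your own. Each camera call takes 0.05 s, during which the arm holds its last target. There are 200 camera calls.

## Working session

There is one attempt and no reset: what is moved stays moved. The work goes in short steps, Python scripts to look and compute and a tool call to move; the robot and the scene stay as the last step left them, time stands still between calls to the robot, and variables do not carry over. Pictures are saved under pics/ and viewed, at most 10 in all, crops included, and the job is handed in when it is done.

Besides the shell and the picture viewer there is one more tool, called after "Request:" as name([rows], argument=value, ...), one row to a line, values as JSON. carry_out: Moves the arm, as the interface text tells. Its arguments: {"type":"object","properties":{"series":{"type":"array","items":{"type":"array","items":{"type":"number"}}}},"required":["series"]}

```bash
ls; mkdir -p pics; python3 - <<'E'
from cell import env
import cv2,numpy as np
for n in ["top","side"]:
    im,d=env.read_camera(n); np.savez(f"pics/{n}0.npz",im=im,d=d)
    cv2.imwrite(f"pics/{n}0.png",im[:,:,::-1])
    c=env.get_calibration(n); print(n,{k:np.round(v,3).tolist() for k,v in c.items() if k!='x'})
print(env.state())
print(env.get_calibration("wrist"))
E
```

```text
pics
top {'intrinsics': [[364.576, 0.0, 255.309], [0.0, 364.576, 197.704], [0.0, 0.0, 1.0]], 'cam_to_world': [[0.017, 0.989, -0.147, 410.299], [-1.0, 0.015, -0.013, -31.964], [-0.01, 0.147, 0.989, 1081.39], [0.0, 0.0, 0.0, 1.0]]}
side {'intrinsics': [[360.134, 0.0, 257.145], [0.0, 360.134, 192.653], [0.0, 0.0, 1.0]], 'cam_to_world': [[0.985, 0.1, -0.143, 396.974], [-0.174, 0.661, -0.73, -738.429], [0.022, 0.744, 0.668, 715.122], [0.0, 0.0, 0.0, 1.0]]}
{'t': 0.1, 'joints': array([ 1.10240082e+00,  4.91469200e-01,  1.55937886e+00,  9.30472407e-06,
        1.09168884e+00, -1.05593762e-01]), 'qvel': array([ 0.00126777, -0.00178872, -0.00188923, -0.00162504, -0.00029519,
       -0.00138644]), 'tau': array([ 3.72482085e-03, -6.13624334e+01, -2.58607274e+01,  6.94238045e-02,
        4.69998317e-02, -1.69074320e-05]), 'eef_pos': array([221.77071266, 584.30009004, 404.24210803]), 'tcp_rot': array([-3.14065454e+00, -1.07728325e-04,  2.77878657e+00]), 'ft_force': array([-0.12142263, -1.07426806,  0.60561925]), 'moment': array([0.02616199, 0.01163719, 0.0209413 ]), 'grip_force': 0.0, 'opening': 0.9988820446534414}
{'intrinsics': array([[297.31863964,   0.        , 253.45408002],
       [  0.        , 297.31863964, 190.51293871],
       [  0.        ,   0.        ,   1.        ]]), 'T_tool_cam': array([[ 9.65831303e-04,  9.69867777e-01,  2.43629971e-01,
         6.71690956e+01],
       [ 9.99999466e-01, -8.47361009e-04, -5.91071161e-04,
         3.62182901e-02],
       [-3.66818334e-04,  2.43630412e-01, -9.69868078e-01,
         2.10649920e+01],
       [ 0.00000000e+00,  0.00000000e+00,  0.00000000e+00,
         1.00000000e+00]])}
```

View pics/top0.png

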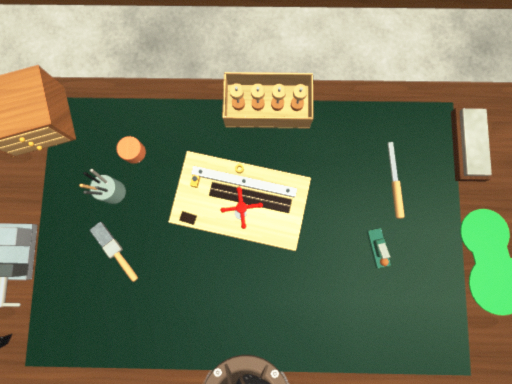

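The top view shows the jig near pixel (240,200), with the fence on its far side, the end stop at its left end (195,181), and the red wheel at (241,208). I'll get rough positions from colour masks, then move over the jig for a wrist look.

```bash
cat > h.py <<'E'
import numpy as np,cv2
from scipy.spatial.transform import Rotation as R
from cell import env
def ray(n,uv,pose=None):
    c=env.get_calibration(n);K=c["intrinsics"];uv=np.atleast_2d(np.asarray(uv,float))
    p=(uv-K[:2,2])/K[0,0]
    if n=="wrist":
        r=np.linalg.norm(p,axis=1)+1e-12;s=(np.sin(r)/r)[:,None]
        d=np.c_[p[:,:1]*s,-p[:,1:]*s,-np.cos(r)]
        T=np.eye(4);T[:3,:3]=R.from_euler('xyz',pose[1]).as_matrix();T[:3,3]=pose[0]
        M=T@c["T_tool_cam"]
    else:
        d=np.c_[p[:,0],-p[:,1],-np.ones(len(p))];M=c["cam_to_world"]
    return M[:3,3],d@M[:3,:3].T
def onplane(n,uv,z,pose=None):
    o,d=ray(n,uv,pose);return (o+d*((z-o[2])/d[:,2])[:,None])[:,:2]
E
python3 - <<'E'
from h import *
im=np.load("pics/top0.npz")["im"]
hsv=cv2.cvtColor(im,cv2.COLOR_RGB2HSV)
roi=np.zeros(im.shape[:2],np.uint8);roi[140:260,160:320]=1
red=((hsv[...,0]<6)|(hsv[...,0]>174))&(hsv[...,1]>190)&(hsv[...,2]>120)&(roi>0)
ys,xs=np.nonzero(red);print("hub",xs.mean(),ys.mean(),onplane("top",[[xs.mean(),ys.mean()]],55))
bright=((hsv[...,2]>130)&(roi>0)).astype(np.uint8)
cs,_=cv2.findContours(bright,cv2.RETR_EXTERNAL,cv2.CHAIN_APPROX_NONE);c=max(cs,key=cv2.contourArea)
b=cv2.boxPoints(cv2.minAreaRect(c));p=onplane("top",b,18);print(b,p,p.mean(0),[np.linalg.norm(p[i]-p[i-1]) for i in range(4)])
for i in range(4): print(np.degrees(np.arctan2(*(p[i]-p[i-1])[::-1])))
s=env.state();print(s["eef_pos"],s["tcp_rot"])
cv2.imwrite("pics/crop.png",cv2.resize(im[140:260,160:320,::-1],None,fx=5,fy=5,interpolation=cv2.INTER_CUBIC))
E
```

```text
hub 241.65862068965518 205.8551724137931 [[538.34810769  19.67851117]]
[[167.6706  222.48236]
 [184.02353 148.89413]
 [311.9294  177.31766]
 [295.57648 250.90588]] [[ 490.50765521  237.04488971]
 [ 713.20651714  199.28262963]
 [ 631.61324801 -185.20064761]
 [ 414.58747125 -136.92561552]] [562.4787229   28.55031405] [np.float64(381.5990213724441), np.float64(225.87777976955024), np.float64(393.045610642574), np.float64(222.3300845629794)]
78.52427319228191
-9.623901890519647
-101.98129607126796
167.45934798723482
[221.77071266 584.30009004 404.24210803] [-3.14065454e+00 -1.07728325e-04  2.77878657e+00]
```

View pics/crop.png

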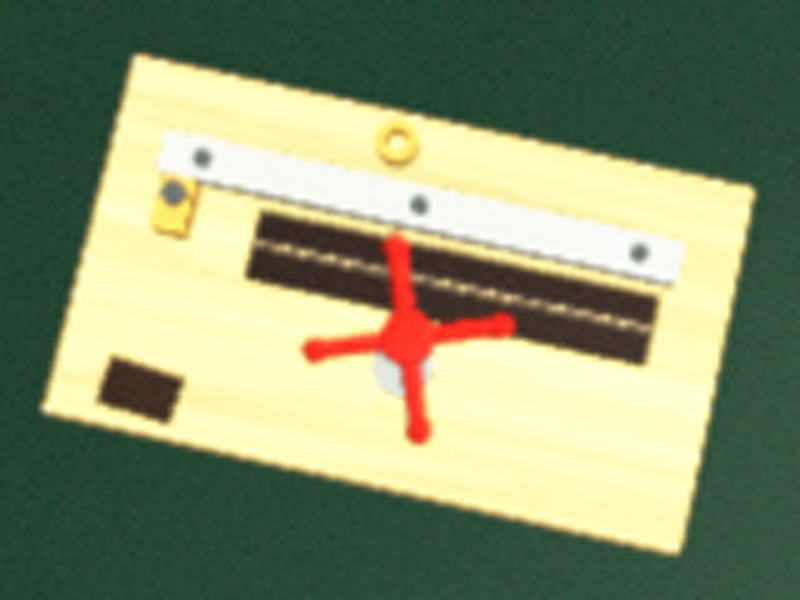

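The crop confirms the layout: blank short of the stop, and the wheel with the silver cam facing the robot. Its yaw comes out at about -12°. Next I move above the board with the gripper shut.

Request:
carry_out([
  [-0.505,-0.406,0.014,-9,0],
  [-0.505,-0.406,0.014,-9,0],
  [-0.505,-0.406,0.014,-9,0],
  [-0.505,-0.406,0.014,-9,0],
  [-0.505,-0.406,0.014,-9,0],
  [-0.505,-0.406,0.014,-9,0],
  [-0.505,-0.406,0.014,-9,0],
  [-0.505,-0.406,0.014,-9,0],
  [-0.505,-0.406,0.014,-9,0],
  [-0.505,-0.406,0.014,-9,0],
  [-0.505,-0.406,0.014,-9,0],
  [-0.505,-0.406,0.014,-9,0],
  [-0.505,-0.406,0.014,-9,0],
  [-0.505,-0.406,0.014,-9,0],
  [-0.505,-0.406,0.014,-9,0],
  [-0.505,-0.406,0.014,-9,0],
])

```text
t: 2.1
eef_pos: [549.7, 26.0, 390.8]
tcp_rot: [3.141, 0.0, 2.937]
ft_force: [0.5, 0.1, -0.1]
opening: 0.007
grip_force: 0.0
```

```bash
python3 - <<'E'
from h import *
s=env.state();print(s["t"],s["eef_pos"],s["tcp_rot"],s["joints"],s["ft_force"])
im,d=env.read_camera("wrist");np.savez("pics/w1.npz",im=im,d=d,p=s["eef_pos"],r=s["tcp_rot"])
cv2.imwrite("pics/w1.png",cv2.resize(im[:,:,::-1],None,fx=1.5,fy=1.5))
E
```

```text
2.1 [549.66736375  26.03066796 390.82188275] [3.14148765e+00 1.16479968e-04 2.93661542e+00] [-7.27360971e-02  4.00489164e-01  1.76031013e+00  1.06791299e-04
  9.80664054e-01 -1.43861461e+00] [ 0.52541672  0.05461536 -0.05943849]
```

View pics/w1.png

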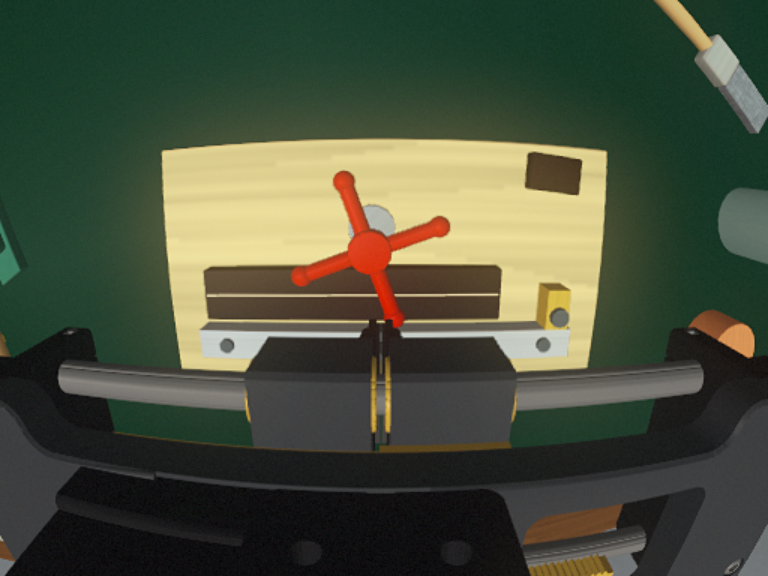

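The wrist view shows the hub at (370,252), the blank's corners near (206,267), (500,266), (500,319) and (206,319), the fence edge near y≈330, and the brass stop at x≈539–570. I'll turn these into the jig frame.

```bash
python3 - <<'E'
from h import *
z=np.load("pics/w1.npz");im=z["im"];P=(z["p"],z["r"]);d=z["d"]
hsv=cv2.cvtColor(im,cv2.COLOR_RGB2HSV);H,S,V=[hsv[...,i].astype(int) for i in range(3)]
# board near edge: first bright pixel per column
pts=[(u,90+np.argmax(V[90:130,u]>140)) for u in range(120,395,5)]
e=onplane("wrist",pts,18,P);f=cv2.fitLine(e.astype(np.float32),cv2.DIST_HUBER,0,.01,.01).ravel()
a=np.degrees(np.arctan2(f[1],f[0]))%180;yaw=a-90;print("board edge yaw",yaw)
# fence top near edge: first bright grey row
pts=[]
for u in list(range(145,225,4))+list(range(285,350,4)):
    col=np.nonzero((V[205:235,u]>150)&(S[205:235,u]<60))[0]
    if len(col):pts.append((u,205+col[0]-.5))
fe=onplane("wrist",pts,42,P);g=cv2.fitLine(fe.astype(np.float32),cv2.DIST_HUBER,0,.01,.01).ravel()
yw=np.degrees(np.arctan2(g[1],g[0]))%180-90;print("fence yaw",yw)
t=np.radians(yw);ex=np.array([np.cos(t),np.sin(t)]);ey=np.array([-np.sin(t),np.cos(t)])
fx=np.median(fe@ex);be=np.median(e@ex)
print("fence x - board edge (150 exp)",fx-be)
# jig frame origin: x from fence; y from board sides
J=lambda p:np.c_[p@ex-fx+40,p@ey]
sides=[]
for v in range(120,200,8):
    row=np.nonzero((V[v,80:430]>140)&(S[v,80:430]>60)&(H[v,80:430]<35)&(H[v,80:430]>15))[0]+80
    q=J(onplane("wrist",[(row[0]-.5,v),(row[-1]+.5,v)],18,P));sides.append(q[:,1])
sides=np.array(sides);print(sides[::3].round(1));oy=np.median(sides.mean(1))
def JJ(uv,zz):
    q=J(onplane("wrist",uv,zz,P));q[:,1]-=oy;return q.round(1)
red=((H<6)|(H>174))&(S>190)&(V>90);red[260:]=0
dt=cv2.distanceTransform(red.astype(np.uint8),cv2.DIST_L2,5);hub=np.unravel_index(dt.argmax(),dt.shape)
print("hub",hub[::-1],JJ([hub[::-1],(370/1.5,252/1.5)],58))
dark=(V<75)&~red;dark[:172]=0;dark[216:]=0;dark[:,:130]=0;dark[:,340:]=0
n,l,st,_=cv2.connectedComponentsWithStats(dark.astype(np.uint8));print(st[1:][st[1:,4]>200])
print("blank px->jig",JJ(np.array([[206,267],[500,266],[500,319],[206,319]])/1.5,36).tolist())
print("stop top",JJ(np.array([[539,300],[571,300],[539,326]])/1.5,44).tolist())
tips=np.array([[344,180],[440,227],[397,319],[301,277]])/1.5;hubj=JJ([(370/1.5,252/1.5)],55)[0]
tj=JJ(tips,55)-hubj;print("tips",tj.tolist(),np.linalg.norm(tj,axis=1),np.degrees(np.arctan2(tj[:,1],tj[:,0]))%90)
print("origin world",ex*(fx-40)+ey*oy)
sub=im[165:235,125:395,::-1];cv2.imwrite("pics/w1c.png",cv2.resize(sub,None,fx=2.9,fy=4,interpolation=cv2.INTER_CUBIC))
E
```

```text
board edge yaw -11.615814
fence yaw -11.563873
fence x - board edge (150 exp) 148.36214108480118
[[-48.3 327.9]
 [-48.6 328.2]
 [-49.9 327.9]
 [-49.  328.5]]
hub (np.int64(259), np.int64(202)) [[ 12.3   2.1]
 [-25.3 -11.1]]
[[264 197  69  16 760]
 [178 198  78  18 679]]
blank px->jig [[-11.0, -144.1], [-10.8, 89.8], [32.8, 92.8], [33.1, -148.9]]
stop top [[14.8, 122.0], [15.1, 150.6], [36.7, 124.3]]
tips [[-51.5, -18.0], [-18.2, 49.900000000000006], [50.400000000000006, 19.7], [18.200000000000003, -50.7]] [54.5550181  53.11544032 54.11330705 53.86770832] [19.26526431 20.03840242 21.34918726 19.74683661]
origin world [562.05960829  27.62165594]
```

View pics/w1c.png

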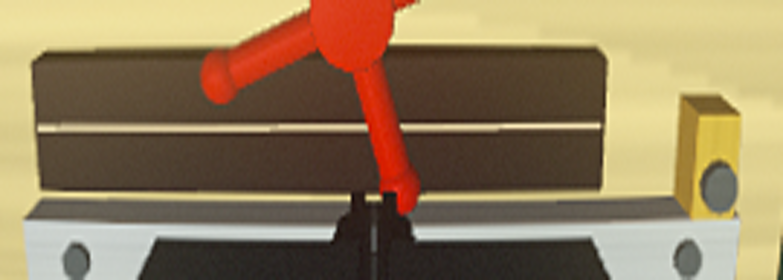

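Jig origin is (562, 27.6) mm and yaw -11.6°. The hub sits at jig (-25,-11) with the wheel at about 0.35 rad. The blank runs y≈-147..92, about 7 mm off the fence, and the stop face is at about y=130. The tool axes line up with the jig (tool x = -jig x, tool y = jig y). I start by pushing the stop end towards the fence.

Request:
carry_out([
  [0.023,0.05,0.05,0,0],
  [0.023,0.076,0.1,0,0],
  [0.023,0.076,0.14,0,0],
  [0.023,0.076,0.177,0,0],
  [0.023,0.076,0.177,0,0],
  [0.016,0.076,0.177,0,0],
  [0.012,0.076,0.177,0,0],
  [0.008,0.076,0.177,0,0],
  [0.006,0.076,0.177,0,0],
  [0.004,0.076,0.177,0,0],
  [0.002,0.076,0.177,0,0],
  [0.002,0.076,0.177,0,0],
])

```text
t: 3.65
eef_pos: [562.6, 100.6, 213.7]
tcp_rot: [-3.141, -0.003, 2.936]
ft_force: [-7.9, 2.3, 6.8]
opening: 0.007
grip_force: 3.9
```

Request:
carry_out([
  [-0.001,0,0,0,0],
  [-0.002,0,0,0,0],
  [-0.002,0,0,0,0],
])

```text
t: 4.03
eef_pos: [563.5, 100.4, 213.6]
tcp_rot: [-3.14, -0.007, 2.936]
ft_force: [-14.4, 5.3, 12.2]
opening: 0.007
grip_force: 7.8
```

Stop end is at the fence. Now the free end.

Request:
carry_out([
  [0.022,0,0,0,0],
  [0.022,0,-0.06,0,0],
  [0.022,-0.05,-0.06,0,0],
  [0.022,-0.11,-0.06,0,0],
  [0.022,-0.172,-0.06,0,0],
  [0.022,-0.172,-0.06,0,0],
  [0.022,-0.172,-0.01,0,0],
  [0.022,-0.172,0,0,0],
  [0.022,-0.172,0,0,0],
  [0.016,-0.172,0,0,0],
  [0.012,-0.172,0,0,0],
  [0.009,-0.172,0,0,0],
  [0.006,-0.172,0,0,0],
  [0.004,-0.172,0,0,0],
  [0.002,-0.172,0,0,0],
  [0.002,-0.172,0,0,0],
])

```text
t: 6.02
eef_pos: [528.0, -67.9, 213.6]
tcp_rot: [3.141, -0.002, 2.936]
ft_force: [-5.7, 0.2, 3.3]
opening: 0.005
grip_force: 2.4
```

Request:
carry_out([
  [-0.001,0,0,0,0],
  [-0.003,0,0,0,0],
  [-0.003,0,0,0,0],
])

```text
t: 6.4
eef_pos: [529.4, -68.0, 213.5]
tcp_rot: [3.141, -0.007, 2.936]
ft_force: [-15.0, 3.3, 12.0]
opening: 0.006
grip_force: 8.0
```

Both ends give the same x under force, so the blank is flush. Now the end push along y.

Request:
carry_out([
  [0.01,0,0,0,0],
  [0.01,0,-0.06,0,0],
  [-0.031,-0.05,-0.06,0,0],
  [-0.031,-0.078,-0.06,0,0],
  [-0.031,-0.078,-0.06,0,0],
  [-0.031,-0.078,0,0,0],
  [-0.031,-0.078,0,0,0],
  [-0.031,-0.07,0,0,0],
  [-0.031,-0.062,0,0,0],
  [-0.031,-0.056,0,0,0],
  [-0.031,-0.05,0,0,0],
  [-0.031,-0.044,0,0,0],
  [-0.031,-0.038,0,0,0],
  [-0.031,-0.034,0,0,0],
  [-0.031,-0.03,0,0,0],
  [-0.031,-0.028,0,0,0],
  [-0.031,-0.028,0,0,0],
])

```text
t: 8.52
eef_pos: [555.9, -102.3, 214.0]
tcp_rot: [-3.141, 0.0, 2.936]
ft_force: [-1.2, -2.6, 3.3]
opening: 0.003
grip_force: 1.7
```

Request:
carry_out([
  [0,0.002,0,0,0],
  [0,0.004,0,0,0],
  [0,0.004,0,0,0],
])

```text
t: 8.9
eef_pos: [556.7, -98.5, 213.9]
tcp_rot: [-3.142, 0.0, 2.936]
ft_force: [-1.8, -3.7, 3.8]
opening: 0.003
grip_force: 2.1
```

Request:
carry_out([
  [0,0.002,0,0,0],
  [0,0.004,0,0,0],
  [0,0.004,0,0,0],
])

```text
t: 9.28
eef_pos: [557.5, -94.5, 213.9]
tcp_rot: [3.142, 0.0, 2.936]
ft_force: [-1.2, -3.5, 3.0]
opening: 0.002
grip_force: 1.9
```

Request:
carry_out([
  [0,0.002,0,0,0],
  [0,0.004,0,0,0],
  [0,0.004,0,0,0],
])

```text
t: 9.65
eef_pos: [558.3, -91.0, 213.8]
tcp_rot: [-3.141, 0.0, 2.936]
ft_force: [-3.0, -10.3, 5.0]
opening: 0.003
grip_force: 5.4
```

Request:
carry_out([
  [0,0.002,0,0,0],
  [0,0.002,0,0,0],
])

```text
t: 9.9
eef_pos: [558.5, -90.4, 213.8]
tcp_rot: [-3.139, 0.0, 2.937]
ft_force: [-7.1, -24.3, 5.1]
opening: 0.005
grip_force: 13.0
```

```bash
python3 - <<'E'
from h import *
s=env.state();print(s["eef_pos"],s["ft_force"])
for n in ["side","top"]:
    im,d=env.read_camera(n);cv2.imwrite(f"pics/{n}2.png",im[:,:,::-1])
im=cv2.imread("pics/side2.png");print(im.shape)
c=env.get_calibration("side");K=c["intrinsics"];M=np.linalg.inv(c["cam_to_world"])
p=M@np.array([562,27,30,1]);u=K[0,0]*p[0]/-p[2]+K[0,2];v=K[1,1]*-p[1]/-p[2]+K[1,2];print(u,v)
u,v=int(u),int(v);a=im[max(0,v-65):v+65,max(0,u-85):u+85]
b=cv2.imread("pics/top2.png")[150:245,165:315]
cv2.imwrite("pics/two.png",np.vstack([cv2.resize(a,(680,300),interpolation=2),cv2.resize(b,(474,300),interpolation=2) if 0 else cv2.resize(b,(680,300),interpolation=2)]))
E
```

```text
[558.45979354 -90.42373419 213.84575999] [ -7.06310664 -24.2579719    5.10710111]
(384, 512, 3)
262.2877811712801 188.38407572335782
```

View pics/two.png

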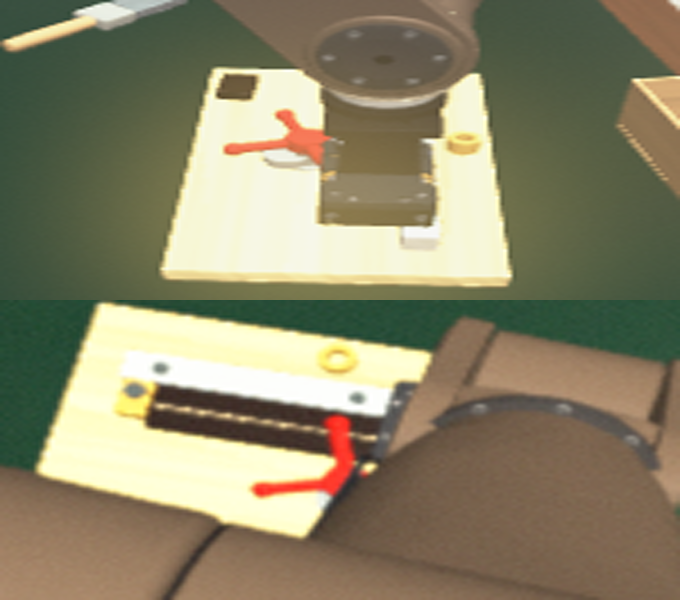

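The end is home: the force jumped to 25 N, and the top view shows the blank's end meeting the brass at (150,400). Now I re-press both ends against the fence.

Request:
carry_out([
  [0,-0.006,0,0,0],
  [0,-0.01,-0.06,0,0],
  [0.055,0.028,-0.06,0,0],
  [0.055,0.028,-0.06,0,0],
  [0.055,0.028,-0.02,0,0],
  [0.055,0.028,0,0,0],
  [0.055,0.028,0,0,0],
  [0.046,0.028,0,0,0],
  [0.04,0.028,0,0,0],
  [0.036,0.028,0,0,0],
  [0.034,0.028,0,0,0],
  [0.032,0.028,0,0,0],
  [0.031,0.028,0,0,0],
  [0.031,0.028,0,0,0],
])

```text
t: 11.75
eef_pos: [532.1, -54.5, 213.7]
tcp_rot: [3.141, -0.007, 2.936]
ft_force: [-13.7, 1.8, 10.5]
opening: 0.001
grip_force: 7.1
```

Request:
carry_out([
  [0.022,0,0,0,0],
  [0.022,0,-0.06,0,0],
  [0.022,0.06,-0.06,0,0],
  [0.022,0.12,-0.06,0,0],
  [0.022,0.178,-0.06,0,0],
  [0.022,0.178,-0.06,0,0],
  [0.022,0.178,-0.01,0,0],
  [0.022,0.178,0,0,0],
  [0.022,0.178,0,0,0],
  [0.016,0.178,0,0,0],
  [0.01,0.178,0,0,0],
  [0.006,0.178,0,0,0],
  [0.003,0.178,0,0,0],
  [0.001,0.178,0,0,0],
  [0,0.178,0,0,0],
  [0,0.178,0,0,0],
])

```text
t: 13.75
eef_pos: [568.3, 119.9, 213.8]
tcp_rot: [-3.14, -0.008, 2.936]
ft_force: [-17.2, 4.5, 14.9]
opening: 0.005
grip_force: 8.8
```

Request:
carry_out([
  [0.02,0,0,0,0],
  [0.02,0,-0.06,0,0],
  [0.02,-0.03,-0.12,0,0],
  [0.02,-0.06,-0.15,0,0],
  [0.03,-0.09,-0.15,0,0],
  [0.04,-0.09,-0.15,0,0],
  [0.04,-0.09,-0.15,0,0],
])

```text
t: 14.62
eef_pos: [512.6, 39.9, 363.7]
tcp_rot: [3.141, -0.0, 2.936]
ft_force: [0.3, -0.3, -0.0]
opening: 0.008
grip_force: 0.0
```

```bash
python3 - <<'E'
from h import *
s=env.state();print(s["t"],s["eef_pos"],s["tcp_rot"],s["ft_force"])
im,d=env.read_camera("wrist");np.savez("pics/w3.npz",im=im,d=d,p=s["eef_pos"],r=s["tcp_rot"])
cv2.imwrite("pics/w3.png",cv2.resize(im[60:300,60:450,::-1],None,fx=2,fy=2,interpolation=2))
E
```

```text
14.625 [512.56393551  39.85607628 363.73706035] [ 3.14141369e+00 -3.26022108e-04  2.93578953e+00] [ 0.32524549 -0.28610428 -0.00329449]
```

View pics/w3.png

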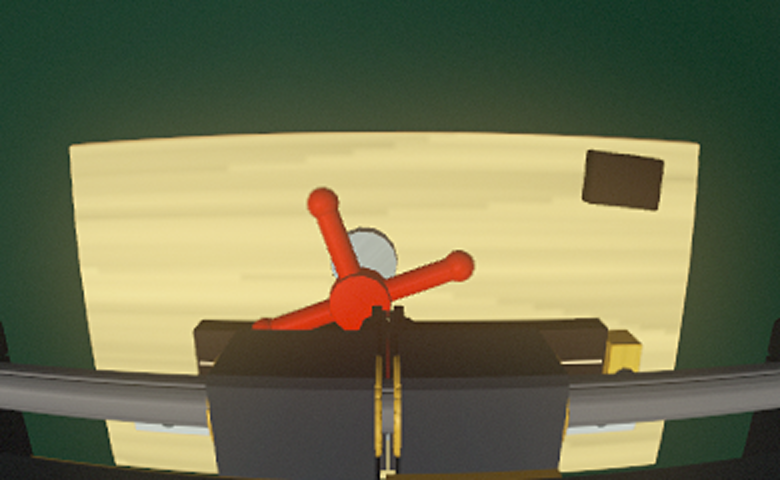

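The blank's end meets the stop at (605,345), and the wheel is unmoved: hub (359,302), ball ends (322,201) and (460,265).

```bash
python3 - <<'E'
from h import *
z=np.load("pics/w3.npz");P=(z["p"],z["r"])
t=np.radians(-11.6);ex=np.array([np.cos(t),np.sin(t)]);ey=np.array([-np.sin(t),np.cos(t)])
O=np.array([562.06,27.62])
J=lambda p:np.c_[(p-O)@ex,(p-O)@ey]
q=J(onplane("wrist",np.array([[359,303],[322,201],[460,265]])/2+60,57,P));print(q,q[1:]-q[0])
a,b=q[1:]-q[0];print(np.linalg.norm(a),np.linalg.norm(b),np.degrees(np.arctan2(q[1:,1]-q[0,1],q[1:,0]-q[0,0])))
v=a-b  # tips at 90deg: hub from the two tips
m=(q[1]+q[2])/2;n=np.array([-(v[1]),v[0]])/2;print("hub from tips",m+n,m-n)
print("tcp jig",J(P[0][None,:2]))
E
```

```text
[[-24.6030334  -12.0307229 ]
 [-76.63473246 -29.38311579]
 [-44.31000311  38.57644101]] [[-52.03169906 -17.35239289]
 [-19.70696971  50.60716391]]
54.84891289676776 54.308836247455 [-161.55663437  111.27646955]
hub from tips [-26.49258938 -11.56570206] [-94.45214619  20.75902728]
tcp jig [[-50.94552451   2.03359172]]
```

```bash
python3 - <<'E'
from h import *
z=np.load("pics/w3.npz");P=(z["p"],z["r"]);im=z["im"]
t=np.radians(-11.6);ex=np.array([np.cos(t),np.sin(t)]);ey=np.array([-np.sin(t),np.cos(t)])
O=np.array([562.06,27.62]);J=lambda p:np.c_[(p-O)@ex,(p-O)@ey]
hsv=cv2.cvtColor(im,cv2.COLOR_RGB2HSV)
m=((hsv[...,1]<60)&(hsv[...,2]>90)).astype(np.uint8);m[:165]=0;m[215:]=0;m[:,:215]=0;m[:,265:]=0
ys,xs=np.nonzero(m);print(len(xs),xs.min(),xs.max(),ys.min(),ys.max())
q=J(onplane("wrist",np.c_[xs,ys],35,P))
h=np.array([-25.8,-11.7])
# outer arc: farthest pixels from the hub in each direction, circle fit
print("extents",q.min(0),q.max(0))
c,r=cv2.minEnclosingCircle(q.astype(np.float32));print(c,r,np.degrees(np.arctan2(c[1]-h[1],c[0]-h[0])),np.hypot(*(c-h)))
print("expected corner:", q[:,0].min()+18, q[:,1].max()-18)
for r0 in (48,):
  for f in (245,360,):
    print(f,h+r0*np.array([np.cos(np.radians(f)),np.sin(np.radians(f))]))
b=np.array([-50.95,2.03])
for f in list(range(245,366,10)):
    p=h+48*np.array([np.cos(np.radians(f)),np.sin(np.radians(f))])-b; print(f,[round(-p[0]/1000,4),round(p[1]/1000,4)])
E
```

```text
378 225 257 176 198
extents [-56.76637196 -28.34153498] [-32.63208243   5.91106932]
(-40.160457611083984, -10.817729949951172) 17.55177879333496 176.48431174849847 14.387534300252877
expected corner: -38.76637195678993 -12.088930677411717
245 [-46.08567656 -55.20277378]
360 [ 22.2 -11.7]
245 [np.float64(-0.0049), np.float64(-0.0572)]
255 [np.float64(-0.0127), np.float64(-0.0601)]
265 [np.float64(-0.021), np.float64(-0.0615)]
275 [np.float64(-0.0293), np.float64(-0.0615)]
285 [np.float64(-0.0376), np.float64(-0.0601)]
295 [np.float64(-0.0454), np.float64(-0.0572)]
305 [np.float64(-0.0527), np.float64(-0.053)]
315 [np.float64(-0.0591), np.float64(-0.0477)]
325 [np.float64(-0.0645), np.float64(-0.0413)]
335 [np.float64(-0.0687), np.float64(-0.034)]
345 [np.float64(-0.0715), np.float64(-0.0262)]
355 [np.float64(-0.073), np.float64(-0.0179)]
365 [np.float64(-0.073), np.float64(-0.0095)]
```

The cam now points at about 178°, so I expect contact after roughly 115° of turn. I lower the peg behind spoke 3 and sweep it partway.

Request:
carry_out([
  [-0.005,-0.057,0.05,0,0],
  [-0.005,-0.057,0.09,0,0],
  [-0.005,-0.057,0.128,0,0],
  [-0.005,-0.057,0.128,0,0],
  [-0.013,-0.06,0.128,0,0],
  [-0.021,-0.0615,0.128,0,0],
  [-0.029,-0.0615,0.128,0,0],
  [-0.038,-0.06,0.128,0,0],
  [-0.045,-0.057,0.128,0,0],
  [-0.053,-0.053,0.128,0,0],
  [-0.059,-0.048,0.128,0,0],
  [-0.0645,-0.041,0.128,0,0],
  [-0.0687,-0.034,0.128,0,0],
  [-0.0715,-0.026,0.128,0,0],
  [-0.0715,-0.026,0.128,0,0],
])

```text
t: 16.55
eef_pos: [577.9, -0.0, 235.7]
tcp_rot: [3.141, 0.001, 2.937]
ft_force: [-0.0, 0.1, 0.6]
opening: 0.004
grip_force: 0.0
```

Request:
carry_out([
  [-0.0005,0.004,0,0,0],
  [-0.001,0.0075,0,0,0],
])

```text
t: 16.8
eef_pos: [580.0, 6.5, 235.7]
tcp_rot: [-3.141, -0.001, 2.936]
ft_force: [-2.3, -3.8, 1.3]
opening: 0.005
grip_force: 1.8
```

```bash
python3 - <<'E'
from h import *
s=env.state();print(s["t"],s["eef_pos"],s["ft_force"],s["moment"])
im,d=env.read_camera("wrist");np.savez("pics/w4.npz",im=im,d=d,p=s["eef_pos"],r=s["tcp_rot"])
cv2.imwrite("pics/w4.png",cv2.resize(im[60:300,60:450,::-1],None,fx=2,fy=2,interpolation=2))
E
```

```text
16.8 [579.96534875   6.45659278 235.68541565] [-2.26993795 -3.78529917  1.31015212] [-0.5612369   0.43417293  0.0645892 ]
```

View pics/w4.png

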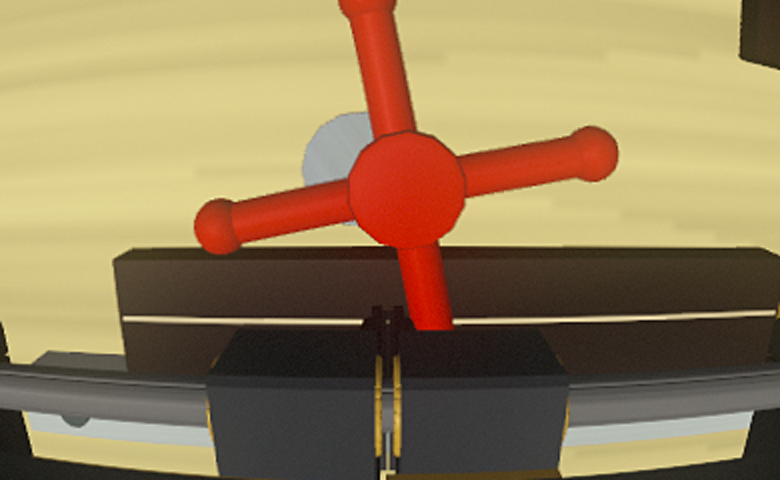

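The picture shows the wheel following: pushed spoke at about 10°, cam at about 250°, with about 40° still to go. I continue in small steps.

Request:
carry_out([
  [-0.0003,0.0045,0,0,0],
  [0,0.009,0,0,0],
  [0.0005,0.013,0,0,0],
])

```text
t: 17.23
eef_pos: [582.4, 19.6, 235.8]
tcp_rot: [3.141, 0.0, 2.936]
ft_force: [-1.0, -4.0, 1.5]
opening: 0.008
grip_force: 1.7
```

Request:
carry_out([
  [0.0007,0.004,0,0,0],
  [0.0014,0.0075,0,0,0],
])

```text
t: 17.48
eef_pos: [582.5, 27.2, 235.8]
tcp_rot: [3.141, 0.0, 2.936]
ft_force: [-0.3, -3.9, 1.0]
opening: 0.001
grip_force: 1.6
```

Request:
carry_out([
  [0.0005,0.0012,0,0,0],
  [0.001,0.0024,0,0,0],
])

```text
t: 17.73
eef_pos: [582.0, 29.5, 235.8]
tcp_rot: [3.141, 0.0, 2.936]
ft_force: [-0.9, -3.3, 0.7]
opening: 0.003
grip_force: 1.5
```

Request:
carry_out([
  [0.0005,0.0011,0,0,0],
  [0.001,0.0023,0,0,0],
])

```text
t: 17.98
eef_pos: [581.4, 31.9, 235.7]
tcp_rot: [3.141, 0.0, 2.936]
ft_force: [0.2, -3.4, 1.5]
opening: 0.006
grip_force: 1.7
```

Request:
carry_out([
  [0.0005,0.0011,0,0,0],
  [0.0011,0.0023,0,0,0],
])

```text
t: 18.23
eef_pos: [580.8, 34.5, 235.7]
tcp_rot: [3.142, 0.0, 2.936]
ft_force: [0.1, -3.0, 1.1]
opening: 0.001
grip_force: 1.5
```

Request:
carry_out([
  [0.0006,0.001,0,0,0],
  [0.0012,0.0022,0,0,0],
])

```text
t: 18.48
eef_pos: [580.1, 36.7, 235.7]
tcp_rot: [-3.141, 0.0, 2.936]
ft_force: [1.3, -8.3, 0.6]
opening: 0.007
grip_force: 3.3
```

Contact felt (8.4 N). Smaller steps now.

Request:
carry_out([
  [0.0003,0.0005,0,0,0],
  [0.0003,0.0005,0,0,0],
])

```text
t: 18.73
eef_pos: [580.0, 37.0, 235.8]
tcp_rot: [-3.141, 0.001, 2.936]
ft_force: [1.1, -8.5, 0.7]
opening: 0.001
grip_force: 3.3
```

Request:
carry_out([
  [0.0003,0.0006,0,0,0],
  [0.0005,0.001,0,0,0],
  [0.0005,0.001,0,0,0],
])

```text
t: 19.1
eef_pos: [579.7, 37.7, 235.8]
tcp_rot: [-3.141, 0.001, 2.936]
ft_force: [0.2, -12.3, 0.5]
opening: 0.006
grip_force: 4.8
```

12.3 N is mid-range. I back off tangentially and lift clear.

Request:
carry_out([
  [-0.005,-0.01,0,0,0],
  [-0.005,-0.01,0,0,0],
  [-0.005,-0.01,-0.06,0,0],
  [-0.005,-0.01,-0.12,0,0],
  [0.03,-0.01,-0.14,0,0],
  [0.07,-0.01,-0.14,0,0],
  [0.07,-0.01,-0.14,0,0],
])

```text
t: 19.98
eef_pos: [507.1, 43.7, 376.3]
tcp_rot: [3.141, -0.0, 2.936]
ft_force: [-0.6, -0.0, -0.1]
opening: 0.003
grip_force: 0.0
```

```bash
python3 - <<'E'
from h import *
s=env.state();print(s["t"],s["eef_pos"],s["ft_force"])
im,d=env.read_camera("wrist")
cv2.imwrite("pics/w5.png",cv2.resize(im[60:300,60:450,::-1],None,fx=2,fy=2,interpolation=2))
E
```

```text
19.975 [507.09520824  43.68424194 376.29656915] [-0.58373202 -0.00438666 -0.07119847]
```

View pics/w5.png

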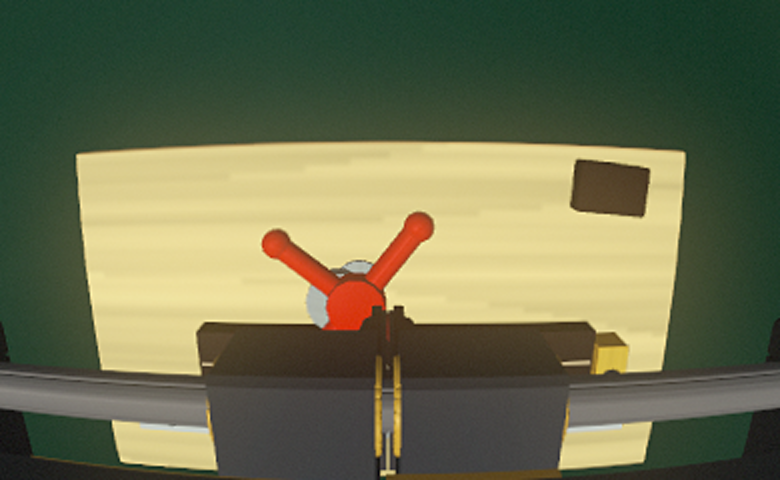

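The wheel has turned and been left there, the cam is against the blank, and the blank still meets the stop at (595,345). Handing in.

```bash
python3 -c "
from cell import env
print(env.job_done())"
```

```text
the job is handed in; nothing more can be done
None
```

I handed the job in at about 20 s: the blank is pressed along the fence and home on the end stop, the cam is tightened to about 12 N at the spoke, and the arm is clear of everything; the hand-in returned no verdict.

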